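# Unpack the pile of remedies onto their mats

## Robot

A 7-joint arm with a two-finger parallel gripper is mounted at the origin on the work surface. World frame = base frame: x ahead of the robot, y to its left, z up, the work surface at z = 0. Lengths are in mm, angles in rad, forces in N, time in s.
With the tool pointing down it reaches from about 400 to 900 mm from the base axis. Payload 5.6 kg.
Tool frame: the origin (TCP) lies midway between the tips of the shut fingers; the grasp point (between the pads) lies 19 mm behind it; x points along the fingers, y is the direction in which the jaws open and shut, and the axes are right-handed (so a half turn about x gives the same grasp; the last joint's range is limited). The gripper opens to 92 mm and grips with 3 to 60 N. Pads are 20 mm wide; open, the fingers measure 128 mm over their backs; the gripper's body (75 mm by 189 mm) begins 69 mm behind the grasp point.
Start: joints at [1.161, 0.468, -0.012, 1.603, 0.006, 1.071, -0.056], TCP at [233.068, -606.786, 181.692] pointing down, gripper open.
Joint ranges: [-2.53, 2.53], [-0.31, 2.02], [-1.57, 1.55], [0.28, 2.44], [-1.29, 4.43], [0.15, 1.84], [-2.92, 2.92]. Speed limits (rad/s): [2.57, 2.57, 3.14, 3.14, 3.14, 3.14, 3.14].

## Interface

Orientations are given as a rotation vector (axis times angle).
In Python, from cell import robot, grip, kin, viewer gives the robot as it stands. Calls block until the motion is done:
- robot.movep(position, orientation): joint-space move of the TCP to a pose.
- robot.servo_line(position, feed=150, rotation=None): straight line of the TCP; rotation=None keeps the orientation; feed is the mean speed in mm/s.
- robot.goto_joints(angles): joint-space move.
- grip(opening, newtons=None): opening from 0.0 (shut) to 1.0 (fully open); newtons is the grip in N (None keeps the last); returns when the fingers have stopped.
- robot.hold(seconds).
- kin.ik(position, orientation): joint angles nearest the present ones, or None.
- robot.observe(): the state.
- viewer.read_camera(name): name is "scene" or "top"; returns the picture (480x640x3 uint8, red, green, blue); there is no depth.
- viewer.camera_info(name): a dict with "camera_matrix" (3x3 intrinsics, pixels), "k1" (the pictures are not rectified: a ray, as slopes to the right and down, at radius r is drawn at 1 + k1 r^2 times it, then the intrinsics apply), "R" (3x3) and "t" (3): a world point X has camera coordinates R X + t. Camera axes: x right, y down, z forward; pixel columns grow to the right and rows downward; lengths in mm; the calibration is good to about 2 mm. A picture is of the moment at which its call begins. camera_info takes no time and is no camera call.
A pose or a line that the arm cannot do raises robot.IKError and nothing moves.
- robot.job_done(): hands the job in, once; it reports no verdict.
Trained networks look in the newest picture that a camera, given by its name, has taken for a name from the list of things; names that differ only in an ending like _2 or _b are one class to them, and where a whole thing is asked for, a point or a joint stands for the part that bears it (a point fixed in the world has none). Each returns a list of dicts, best first, with "confidence" (0 to 1); they miss things now and then, are a little off and sometimes report something else, mostly with a low value. They report only what shows in the picture. A call takes as long as a camera call. They do not tell look-alikes from the thing itself.
- viewer.silhouettes(name, camera): "mask" (480x640 bool, what is visible of it).
- viewer.pinpoint(name, camera): "at" ([x, y, z] in mm, in the coordinates of the camera as it stood for that picture, good to about 4 mm: a listed point, or the origin of a listed thing).
The state is a dict: "t": time; "joints": joint angles; "joint_velocities": joint speeds; "joint_torque": joint torques, N m; "tcp_pos": TCP position; "tcp_rot": TCP orientation; "contact_force": force on the tool from outside, world axes, zero at the start; "wrist_torque": the same for the moment, N m; "grip_width": opening from 0.0 (shut) to 1.0 (fully open).
Only numpy, scipy, OpenCV 4.12 (cv2) and the standard library are available. Lean on these libraries where they do the work, as an engineer would, in place of code of your own. Each camera call takes 0.05 s, during which the arm holds its last target.

## Task

Take the pile of remedies apart from the top down, one thing at a time, each set on its own place before the next is taken: the steel thermometer case lengthwise along the bamboo board, the little white ointment pot on the small round coaster, the celadon jar on the large round coaster and the wooden pill box squared up on the rectangular cork mat. Set each upright (the case with its clip upwards) in the middle of its place and let go of it there; do not drop or tip anything, and do not disturb the glass bowl or the inhaler.

Things in the scene. Friction and masses are not known exactly. Their poses are not given: they have to be found in the camera images.
- thermometer_case: Brushed steel thermometer case, a bar 130 long (its x axis) x 22 wide (y) x 18 high (z), about 60 g, with a thin dark spring clip (6 wide, 3 high) along its top, so 21 high over all. At the start it lies flat across the top of the pile, centred on the pot, at any yaw. Origin: centre of its underside.
- ointment_pot: Small white round ointment pot with a flat lid, a cylinder 42 in diameter and 22 high, about 60 g. At the start it stands on the celadon jar, under the thermometer case. Origin: centre of its underside, z up.
- celadon_jar: Grey-green ceramic jar with a flat fixed lid, a cylinder 62 in diameter and 38 high, about 200 g, bevelled at the foot to look at. At the start it stands on the wooden pill box, under the ointment pot. Origin: centre of its underside, z up.
- pill_box: Plain mid-brown wooden pill box, shut, 100 long (its x axis) x 68 wide (y) x 32 high (z), about 150 g, the bottom of the pile, standing on the table. The pile's undersides are at 0 (box), 32 (jar), 70 (pot) and 92 (case) above the table, each centred on the one below within 3; the case's steel top is at 110. Origin: centre of its underside, z up.
- bamboo_board: Place of the thermometer case: flat slatted brown bamboo board fixed on the table, 160 long (its x axis) x 50 wide (y) x 5 thick, no rim, at any yaw. Origin: centre of its underside, on the table; its top is 5 above the origin.
- small_coaster: Place of the ointment pot: small flat round cork coaster fixed on the table, 60 in diameter, 5 thick, no rim. Origin: centre of its underside, its top 5 above.
- large_coaster: Place of the celadon jar: large flat round cork coaster fixed on the table, 92 in diameter, 5 thick, no rim. Origin: centre of its underside, its top 5 above.
- box_mat: Place of the pill box: flat rectangular cork mat fixed on the table, 124 long (its x axis) x 92 wide (y) x 5 thick, no rim, at any yaw. Origin: centre of its underside, its top 5 above. The four places and the pile stand at least 175 apart, centre to centre; which is where changes from start to start.
- glass_bowl: Bystander: round pale glass bowl, 110 across the rim, 50 high, loose, to one side of the work. Origin: centre of its underside.
- inhaler: Bystander: white plastic inhaler lying on its side, L-shaped, about 70 x 80 x 28 high, loose, to the other side of the work. Origin: on its underside, near the middle of its body.
Mind the look-alikes: they are no part of the job. Of the things shaped like the bamboo_board, the brown one is meant.

How it is judged (in metres and radians):
On the way, in this order (a step that is already met when the one before it is completed fails the run):
1. the thermometer case lies on the bamboo board, released (horizontal distance between thermometer_case and bamboo_board below 0.012 m and z of thermometer_case in the frame of bamboo_board between 0.002 and 0.009 m and angle between thermometer_case's own z axis and vertical below 0.1 rad and angle between the x axis of thermometer_case and the x axis of bamboo_board, either way round below 0.2 rad and linear speed of thermometer_case below 0.02 m/s and angular speed of thermometer_case below 0.2 rad/s and contact force between the fingers and thermometer_case below 0.1 N), for 0.2 s.
2. the ointment pot lies on the small coaster, released (horizontal distance between ointment_pot and small_coaster below 0.012 m and z of ointment_pot in the frame of small_coaster between 0.002 and 0.009 m and angle between ointment_pot's own z axis and vertical below 0.1 rad and linear speed of ointment_pot below 0.02 m/s and angular speed of ointment_pot below 0.2 rad/s and contact force between the fingers and ointment_pot below 0.1 N), for 0.2 s.
3. the celadon jar lies on the large coaster, released (horizontal distance between celadon_jar and large_coaster below 0.012 m and z of celadon_jar in the frame of large_coaster between 0.002 and 0.009 m and angle between celadon_jar's own z axis and vertical below 0.1 rad and linear speed of celadon_jar below 0.02 m/s and angular speed of celadon_jar below 0.2 rad/s and contact force between the fingers and celadon_jar below 0.1 N), for 0.2 s.
4. the pill box lies on the box mat, released (horizontal distance between pill_box and box_mat below 0.012 m and z of pill_box in the frame of box_mat between 0.002 and 0.009 m and angle between pill_box's own z axis and vertical below 0.1 rad and angle between the x axis of pill_box and the x axis of box_mat, either way round below 0.2 rad and linear speed of pill_box below 0.02 m/s and angular speed of pill_box below 0.2 rad/s and contact force between the fingers and pill_box below 0.1 N), for 0.2 s.
At the end, for the whole second after the job is handed in: Each thing rests upright (0.1 rad) and released on its own place, centre within 12 mm of the place's centre; case and pill box lined up with the long side of board and mat within 0.2 rad, either way round; bowl and inhaler within 20 mm of where they were (all of step 1 and all of step 2 and all of step 3 and all of step 4 and distance of each of glass_bowl, inhaler from where it was at the start of the episode below 0.02 m); the robot touches nothing.
It fails at once if a thing of the pile is tipped (0.6 rad or more) (angle between any of thermometer_case, ointment_pot, celadon_jar, pill_box's own z axis and vertical above 0.6 rad).
It fails at once if a thing of the pile is dropped (2 cm or more) ((linear speed of thermometer_case above 0.6 m/s and contact force between the fingers and thermometer_case below 0.05 N) or (linear speed of ointment_pot above 0.6 m/s and contact force between the fingers and ointment_pot below 0.05 N) or (linear speed of celadon_jar above 0.6 m/s and contact force between the fingers and celadon_jar below 0.05 N) or (linear speed of pill_box above 0.6 m/s and contact force between the fingers and pill_box below 0.05 N)).
It fails at once if the bowl or the inhaler is disturbed (distance of any of glass_bowl, inhaler from where it was at the start of the episode above 0.02 m).
It also fails if it takes over 120 s, if anything falls off the work surface, if the arm or the gripper's body presses on something with over 40 N, if the wrist force passes 120 N, or if a joint passes its speed limit or range.

## Working session

There is one attempt and no reset: what is moved stays moved. The work goes in short steps, each a Python script; the robot and the scene stay as the last script left them, time stands still between calls to the robot, and variables do not carry over. Pictures are saved under pics/ and viewed, and the job is handed in when it is done.

```bash
ls; mkdir -p pics; python3 - <<'E'
from cell import robot, grip, kin, viewer
import cv2
for n in("scene","top"):
    im=viewer.read_camera(n); cv2.imwrite(f"pics/{n}0.png",im[:,:,::-1])
    print(n,viewer.camera_info(n))
print(robot.observe())
E
```

```text
pics
scene {'camera_matrix': array([[548.91508629,   0.        , 314.8222264 ],
       [  0.        , 548.91508629, 245.36124737],
       [  0.        ,   0.        ,   1.        ]]), 'k1': -0.042267052454501956, 'R': array([[ 0.29962139,  0.95394244, -0.01486114],
       [ 0.80119411, -0.26004116, -0.53894952],
       [-0.51799133,  0.14957414, -0.84220696]]), 't': array([-136.62863551, -308.06506573, 1375.78373655])}
top {'camera_matrix': array([[550.37975807,   0.        , 314.86704143],
       [  0.        , 550.37975807, 229.51213162],
       [  0.        ,   0.        ,   1.        ]]), 'k1': -0.0468134788026664, 'R': array([[ 0.0273548 , -0.99961755, -0.00405814],
       [-0.99027052, -0.02654446, -0.13660045],
       [ 0.13644049,  0.00775533, -0.99061791]]), 't': array([ -12.92684209,  439.79819749, 1166.68880199])}
{'t': 0.1, 'joints': array([ 1.16103593,  0.46825695, -0.01157276,  1.60352592,  0.00601875,
        1.07139412, -0.05626943]), 'joint_velocities': array([ 8.26094765e-04, -3.30470013e-03, -6.58481411e-04, -3.88218591e-03,
       -6.71316636e-04, -6.14837457e-05, -1.22834466e-03]), 'joint_torque': array([ 7.95541491e-04, -5.21645522e+01, -1.23033914e-02, -2.44367176e+01,
       -5.67292236e-02,  1.40951053e-02,  2.58444521e-05]), 'tcp_pos': array([ 232.79164231, -606.27403529,  180.85882913]), 'tcp_rot': array([ 2.02147294,  0.37647086, -2.0223415 ]), 'contact_force': array([-0.1786502 ,  0.31867395, -0.04346667]), 'wrist_torque': array([-0.00687478, -0.0260905 ,  0.0194374 ]), 'grip_width': 0.9975353524515425}
```

View pics/scene0.png

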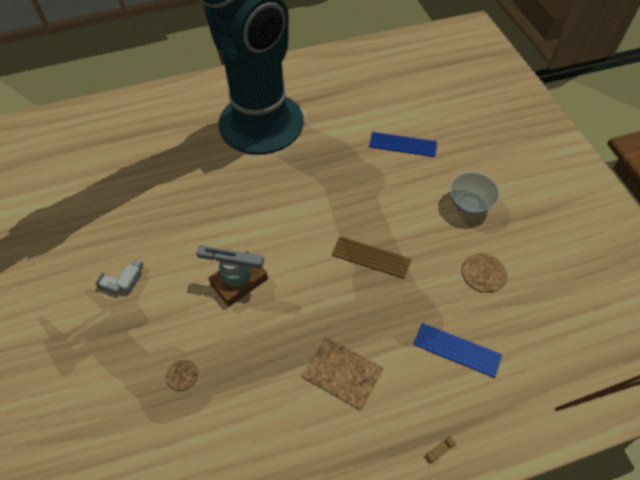

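View pics/top0.png

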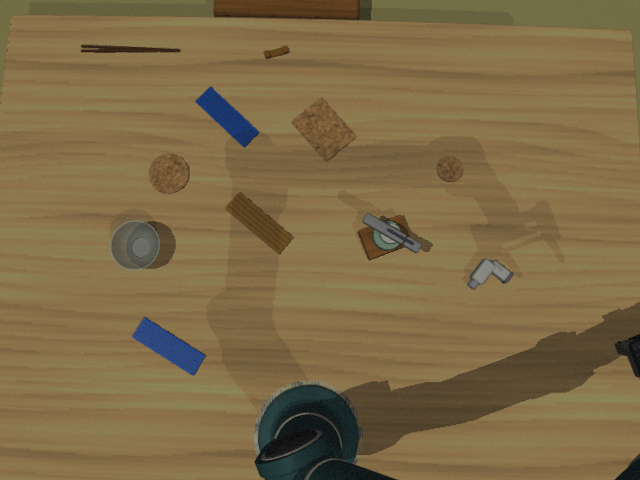

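The board-shaped candidates in the top view are the brown slatted one at (260,223) and two blue ones at (227,117) and (169,347). By the description I choose the brown one, which is at (372,257) in the scene view. The coasters are the small one at (450,169) and the large one at (169,173). The mat is at (324,129) and the pile at (390,235).

```bash
cat > h.py <<'E'
from cell import robot, grip, kin, viewer
import cv2, numpy as np, json
from scipy.optimize import minimize
from scipy.spatial.transform import Rotation as Ro
CI={n:viewer.camera_info(n) for n in("scene","top")}
def proj(X,cam):
    c=CI[cam]; P=np.atleast_2d(X)@c["R"].T+c["t"]; s=P[:,:2]/P[:,2:]
    s=s*(1+c["k1"]*(s**2).sum(1,keepdims=True)); K=c["camera_matrix"]
    return s*[K[0,0],K[1,1]]+K[:2,2]
def toplane(px,cam,z):
    c=CI[cam];K=c["camera_matrix"]
    s=cv2.undistortPoints(np.array([[px]],float),K,np.array([c["k1"],0,0,0,0]))[0,0]
    d=c["R"].T@np.r_[s,1]; o=-c["R"].T@c["t"]; return (o+d*(z-o[2])/d[2])[:2]
def shape(kind,dims):
    if kind=="box":
        l,w,h=dims; return np.array([[a*l/2,b*w/2,z] for a in(-1,1) for b in(-1,1) for z in(0,h)])
    d,h=dims; t=np.linspace(0,2*np.pi,48,endpoint=False)
    return np.vstack([np.c_[d/2*np.cos(t),d/2*np.sin(t),0*t+z] for z in(0,h)])
T={"thermometer_case":("box",(130,22,18.5)),"ointment_pot":("cyl",(42,22)),"celadon_jar":("cyl",(62,38)),"pill_box":("box",(100,68,32)),
 "bamboo_board":("box",(160,50,5)),"small_coaster":("cyl",(60,5)),"large_coaster":("cyl",(92,5)),"box_mat":("box",(124,92,5))}
def place(S,p,z0):
    c,s=np.cos(p[2]),np.sin(p[2]); return S@np.array([[c,s,0],[-s,c,0],[0,0,1]])+[p[0],p[1],z0]
def render(S,p,z0,cam):
    q=proj(place(S,p,z0),cam); m=np.zeros((480*4,640*4),np.uint8)
    h=cv2.convexHull(np.round((q+0.5)*4*16).astype(np.int32)); cv2.fillConvexPoly(m,h,1,shift=4); 
    return cv2.resize(m.astype(np.float32),(640,480),interpolation=cv2.INTER_AREA)
def fit(name,masks,z0):
    """masks: {cam:mask}"""
    kind,d=T[name]; S=shape(kind,d); cam=list(masks)[0]
    ys,xs=np.nonzero(masks[cam]); xy=toplane((xs.mean(),ys.mean()),cam,z0+d[-1]*.7)
    def cost(p):
        r=0
        for c,m in masks.items():
            R=render(S,p,z0,c); M=m.astype(np.float32); r+=1-np.minimum(R,M).sum()/np.maximum(R,M).sum()
        return r/len(masks)
    yaws=[0] if kind=="cyl" else np.arange(8)*np.pi/8
    y0=min(yaws,key=lambda y:cost([*xy,y])); 
    sim=np.array([[*xy,y0],[xy[0]+8,xy[1],y0],[xy[0],xy[1]+8,y0],[*xy,y0+.15]])
    f=minimize(cost,sim[0],method="Nelder-Mead",options=dict(initial_simplex=sim,xatol=.05,fatol=1e-4,maxiter=150))
    return f.x,f.fun
def masks(name,cam,minconf=.3):
    return [(r["confidence"],r["mask"]) for r in viewer.silhouettes(name,cam) if r["confidence"]>minconf]
def rot(a):
    c,s=np.cos(a),np.sin(a); return Ro.from_matrix(np.array([[0,c,s],[0,s,-c],[-1,0,0]])).as_rotvec()
def snap(tag):
    o={}
    for n in("top","scene"):
        o[n]=viewer.read_camera(n); cv2.imwrite(f"pics/{n}_{tag}.png",o[n][:,:,::-1])
    return o
E
python3 - <<'E'
from h import *
im=snap("1")
out={}
for n,z in [("thermometer_case",92),("pill_box",0),("bamboo_board",0),("small_coaster",0),("large_coaster",0),("box_mat",0)]:
    ms={}
    for cam in("top","scene"):
        L=masks(n,cam)
        for c,m in L:
            ys,xs=np.nonzero(m); col=im[cam][m].mean(0).round()
            print(n,cam,round(c,2),int(m.sum()),xs.mean().round(),ys.mean().round(),col)
            ok=n!="bamboo_board" or col[0]>col[2]
            if ok and cam not in ms: ms[cam]=m
    for sub in ({"top"},{"scene"},{"top","scene"}):
        s={k:v for k,v in ms.items() if k in sub}
        if len(s)==len(sub):
            p,f=fit(n,s,z); print("   ",sorted(sub),p.round(2),round(f,3))
    out[n]=list(p)
    for cam in("top","scene"):
        P=viewer.pinpoint(n,cam)
        for q in P[:3]: print("   pp",cam,round(q["confidence"],2),(CI[cam]["R"].T@(np.array(q["at"])-CI[cam]["t"])).round(1))
json.dump(out,open("poses.json","w"))
cv2.imwrite("pics/crop1.png",cv2.resize(np.ascontiguousarray(im["top"][160:290,200:460,::-1]),None,fx=3,fy=3,interpolation=cv2.INTER_CUBIC))
E
```

```text
thermometer_case top 0.96 677 391.0 233.0 [89. 89. 87.]
thermometer_case scene 0.64 866 231.0 257.0 [82. 83. 80.]
    ['top'] [ 428.92 -156.54    1.07] 0.156
    ['scene'] [ 427.2  -158.75    1.05] 0.159
    ['scene', 'top'] [ 427.83 -156.82    1.06] 0.16
   pp top 0.65 [ 427.5 -159.7   89.9]
   pp scene 0.94 [ 428.5 -162.2   94. ]
pill_box top 0.57 644 377.0 239.0 [89. 61. 32.]
pill_box scene 0.64 929 236.0 286.0 [61. 43. 24.]
    ['top'] [ 429.26 -151.64    1.98] 0.588
    ['scene'] [ 445.71 -160.15    1.26] 0.561
    ['scene', 'top'] [ 429.44 -153.06    1.96] 0.565
   pp top 0.87 [ 4.341e+02 -1.540e+02 -3.000e-01]
   pp scene 0.97 [ 432.5 -155.6    2.2]
   pp scene 0.56 [ 427.8 -157.2   92.3]
bamboo_board top 0.97 1374 227.0 116.0 [ 27.  55. 108.]
bamboo_board top 0.88 1622 258.0 223.0 [92. 68. 34.]
bamboo_board top 0.72 531 450.0 168.0 [107.  81.  50.]
bamboo_board top 0.55 1695 169.0 346.0 [ 45.  71. 124.]
bamboo_board scene 0.79 2193 458.0 350.0 [ 47.  70. 124.]
bamboo_board scene 0.64 1116 402.0 144.0 [ 36.  56. 106.]
bamboo_board scene 0.58 1594 371.0 257.0 [87. 66. 36.]
    
[... 876 characters left out ...]
ene 0.62 1782 474.0 193.0 [102. 103.  89.]
    ['top'] [5.6413e+02 3.3491e+02 9.0000e-02] 0.038
    ['scene'] [5.6259e+02 3.3252e+02 3.0000e-02] 0.067
    ['scene', 'top'] [5.6362e+02 3.3414e+02 6.0000e-02] 0.059
   pp top 0.74 [565.3 332.9   3.7]
   pp scene 0.78 [561.1 332.1  -1.3]
   pp scene 0.58 [ 427.  -161.6   93.4]
box_mat top 0.57 2065 323.0 129.0 [117.  89.  55.]
box_mat top 0.54 1237 169.0 173.0 [118.  89.  55.]
box_mat scene 0.86 3126 342.0 373.0 [122.  97.  64.]
    ['top'] [677.54 -12.68   0.73] 0.048
    ['scene'] [675.02 -16.55   0.75] 0.046
    ['scene', 'top'] [675.87 -14.72   0.74] 0.063
   pp top 0.77 [ 6.743e+02 -1.350e+01  2.000e-01]
   pp scene 0.59 [673.3 -18.4  -1.4]
```

View pics/crop1.png

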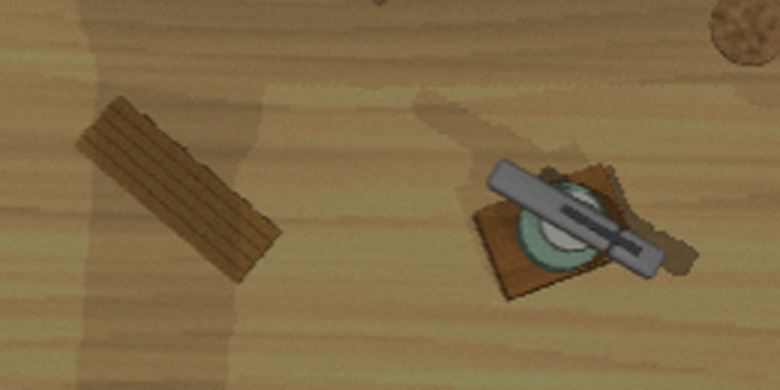

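The crop confirms the brown slatted board on the left and the pile on the right. The case lies lengthwise with its clip on top. Now I'll pick up the case.

```bash
cat >> h.py <<'E'
def pick_angle(xy,z,a):
    best=None
    for k in(-1,0,1,2):
        q=kin.ik([*xy,z],rot(a+k*np.pi))
        if q is not None:
            s=abs(q[6]-0)+.2*np.abs(np.array(q)-robot.observe()["joints"]).max()
            if best is None or s<best[0]: best=(s,a+k*np.pi,np.array(q).round(2))
    return best
def st(): 
    o=robot.observe(); return round(o["t"],1),o["tcp_pos"].round(1),o["contact_force"].round(1),round(o["grip_width"],3)
def lower(xy,z,step=.7,dz=5,thr=2.5):
    """guarded lowering from z to at most z-dz"""
    robot.hold(.2); f0=robot.observe()["contact_force"][2]; zz=z
    while zz>z-dz:
        zz-=step; robot.servo_line([*xy,zz],feed=15); robot.hold(.05)
        f=robot.observe()["contact_force"][2]-f0
        if f>thr: break
    return zz,f
E
python3 - <<'E'
from h import *
p=[427.8,-157.5]; yaw=1.06
b=pick_angle(p,96,yaw+np.pi/2); print(b)
a=b[1]
for z in (250,96): print(kin.ik([*p,z],rot(a)))
bd=[456.1,125.0]; d=(0.90-yaw+np.pi/2)%np.pi-np.pi/2
for z in (200,8): print(kin.ik([*bd,z],rot(a+d)))
x=robot.observe()["tcp_pos"]
robot.servo_line([x[0],x[1],260],feed=200)
robot.movep([*p,230],rot(a)); print(st())
robot.servo_line([*p,130],feed=120); robot.servo_line([*p,96.5],feed=40); robot.hold(.3); print(st())
snap("2")
E
```

```text
(np.float64(0.497685244965793), 5.77238898038469, array([ 0.64,  0.3 , -0.41,  2.12,  0.17,  0.76, -0.39]))
[ 0.68825299  0.0919657  -0.43068838  1.95161457  0.04288878  1.10673811
 -0.27083298]
[ 0.63513331  0.30113153 -0.40738095  2.11570359  0.1722348   0.75553876
 -0.39251375]
[ 0.48617634  0.28274128 -0.94659028  1.95685227  0.26681492  1.03253696
 -1.25109228]
[ 0.26122445  0.5826324  -0.73042011  2.10857994  0.62649898  0.67656282
 -1.56551728]
(3.7, array([ 427.8, -158.9,  230. ]), array([ 0.2, -0.2,  0.4]), 1.002)
(6.0, array([ 427.9, -157.6,   96.7]), array([ 0.4, -0.1, -0.8]), 0.996)
```

View pics/scene_2.png

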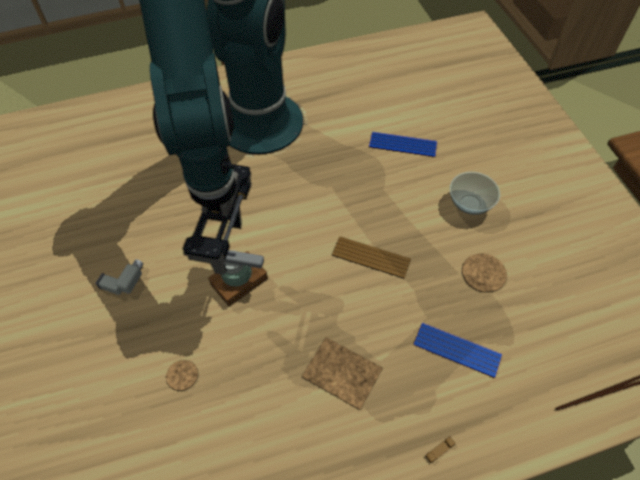

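The scene picture shows the gripper straddling the case at about (225,250), with the pile undisturbed. Next I'll grip, lift and carry it to the board.

```bash
python3 - <<'E'
from h import *
p=[427.8,-157.5]; a=5.77238898
grip(0.40); grip(0.0,15); print(st())
robot.servo_line([*p,115],feed=40); robot.servo_line([*p,200],feed=120); robot.hold(.3); print(st())
snap("3")
im=cv2.imread("pics/scene_3.png"); cv2.imwrite("pics/c3.png",cv2.resize(im[150:350,130:330],None,fx=3,fy=3))
E
```

```text
(7.7, array([ 427.8, -157.5,   96.5]), array([0.2, 0.4, 0.4]), 0.003)
(9.4, array([ 427.5, -157.3,  199.5]), array([-1.1,  0.4,  0.3]), 0.001)
```

View pics/c3.png

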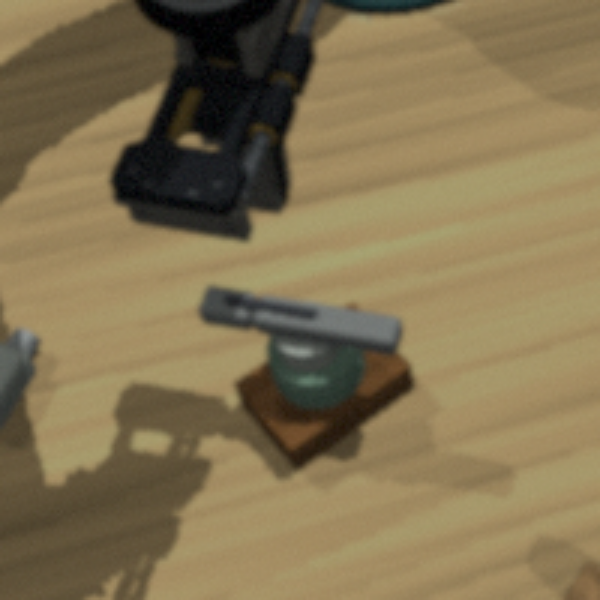

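```bash
python3 - <<'E'
from h import *
o=robot.observe(); R=Ro.from_rotvec(o["tcp_rot"]).as_matrix(); print(R.round(3))
t=o["tcp_pos"]
for cam in("scene","top"):
    im=cv2.imread(f"pics/{cam}_3.png")
    q=proj(t,cam)[0]; print(cam,q, proj([427.8,-157.5,110],cam))
    x,y=q.astype(int); x0,y0=max(x-100,0),max(y-75,0)
    c=cv2.resize(im[y0:y0+150,x0:x0+200],None,fx=4,fy=4)
    for P,col in((t,(0,0,255)),(t-R[:,0]*19,(0,255,255)),(t+R[:,1]*40,(255,0,0)),([427.8,-157.5,110],(0,255,0))):
        u=(proj(P,cam)[0]-[x0,y0])*4; cv2.circle(c,tuple(int(v) for v in u),5,col,-1)
    cv2.imwrite(f"pics/d_{cam}.png",c)
E
```

```text
[[-0.     0.872 -0.489]
 [ 0.    -0.489 -0.872]
 [-1.    -0.001 -0.   ]]
scene [222.77041563 227.06726463] [[230.12113761 254.00288279]]
top [398.09198643 225.84749112] [[391.69548081 232.13368327]]
```

View pics/d_scene.png

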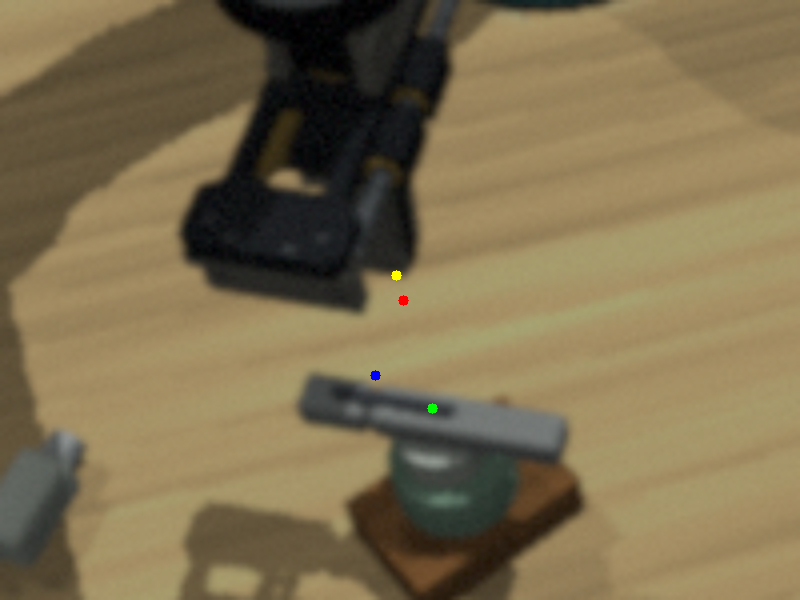

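View pics/d_top.png

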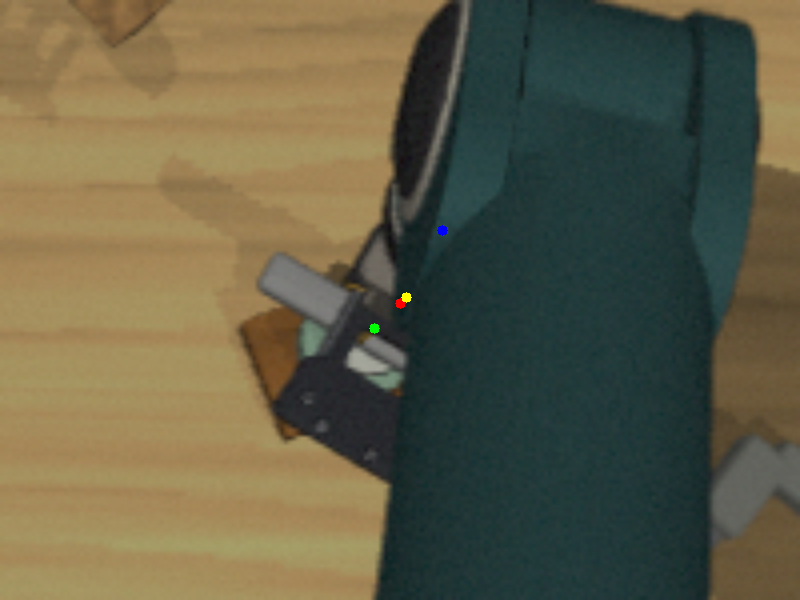

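```bash
python3 - <<'E'
from h import *
o=robot.observe(); R=Ro.from_rotvec(o["tcp_rot"]).as_matrix(); t=o["tcp_pos"]
for cam in("scene","top"):
    im=cv2.imread(f"pics/{cam}_3.png")
    q=proj(t,cam)[0]; x,y=q.astype(int); x0,y0=max(x-70,0),max(y-90,0)
    c=cv2.resize(im[y0:y0+120,x0:x0+140],None,fx=5.7,fy=5,interpolation=cv2.INTER_CUBIC); c=cv2.resize(im[y0:y0+120,x0:x0+140],None,fx=5,fy=5,interpolation=cv2.INTER_CUBIC)
    c=np.clip(c.astype(float)*2,0,255).astype(np.uint8)
    def poly(pts,col):
        u=((proj(np.array([t+R@np.array(P) for P in pts]),cam)-[x0,y0])*5).astype(np.int32); cv2.polylines(c,[u],True,col,1)
    poly([(0,0,-10),(0,0,10),(-38,0,10),(-38,0,-10)],(0,0,255))
    for xx in(-88,-120): poly([(xx,-94,-37),(xx,94,-37),(xx,94,37),(xx,-94,37)],(255,0,0))
    poly([(xx,-37,-94),(xx,37,-94),(xx,37,94),(xx,-37,94)],(255,255,0))
    poly([(0,0,0),(0,40,0)],(0,255,0))
    cv2.imwrite(f"pics/e_{cam}.png",c)
E
```

```text
(no output)
```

View pics/e_scene.png

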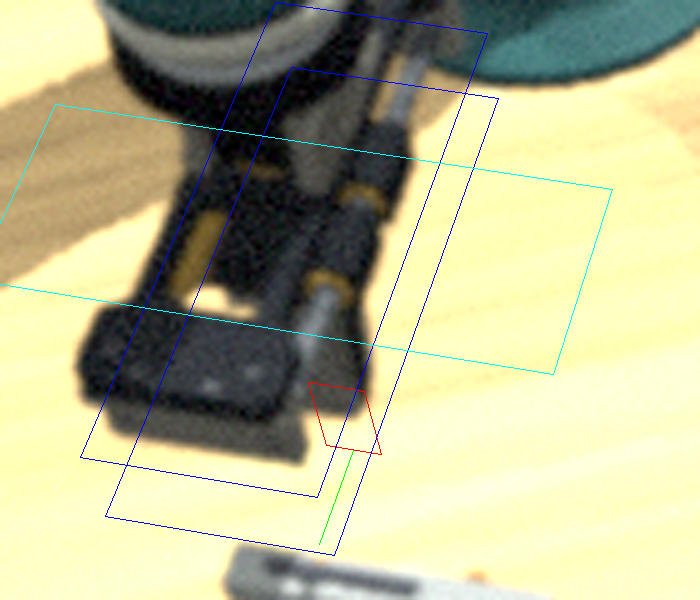

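View pics/e_top.png

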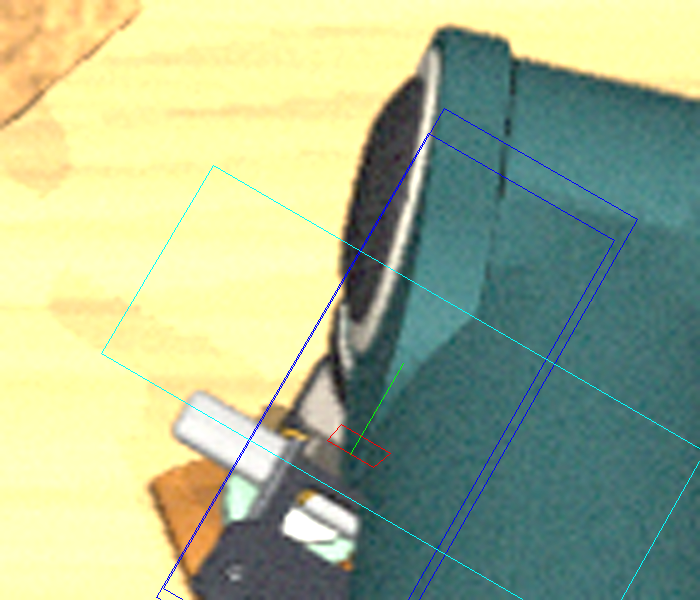

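The gripper shut fully above the untouched case. In the overlay the fingertips sit about 20 mm higher than the reported TCP (red box). I'll measure this by touching bare table with shut and open fingers at a clear spot.

```bash
python3 - <<'E'
from h import *
x=robot.observe()["tcp_pos"]
robot.servo_line([x[0],x[1],230],feed=150)
b=pick_angle([600,130],40,0.3); print(b); a=b[1]; P=[600,130]
robot.movep([*P,200],rot(a)); robot.servo_line([*P,60],feed=120); robot.hold(.3)
snap("t0"); print(st())
robot.servo_line([*P,24],feed=60)
zz,f=lower(P,24,step=1.5,dz=26,thr=2); print("shut",zz,f,st())
robot.servo_line([*P,60],feed=60); print(st())
E
```

```text
(np.float64(0.4629364949285812), 0.3, array([ 0.17,  0.67, -0.6 ,  1.76,  0.48,  0.86, -0.35]))
(12.9, array([600.1, 130. ,  60.2]), array([-0.4, -0.2, -0.3]), 0.006)
shut -3.0 -0.8822727988175987 (19.2, array([600., 130.,  -3.]), array([-1. ,  0.2, -0.1]), 0.006)
(20.4, array([599.7, 129.8,  59.5]), array([0.5, 0.2, 0.2]), 0.002)
```

```bash
python3 - <<'E'
from h import *
P=[600,130]; o=robot.observe(); R=Ro.from_rotvec(o["tcp_rot"]).as_matrix(); t=np.array([600.1,130,60.2])
for cam in("scene","top"):
    im=cv2.imread(f"pics/{cam}_t0.png")
    x,y=proj(t,cam)[0].astype(int); x0,y0=max(x-70,0),max(y-80,0)
    c=cv2.resize(im[y0:y0+120,x0:x0+140],None,fx=5,fy=5,interpolation=cv2.INTER_CUBIC)
    c=np.clip(c.astype(float)*1.7,0,255).astype(np.uint8)
    def poly(pts,col):
        u=((proj(np.array([t+R@np.array(q) for q in pts]),cam)-[x0,y0])*5).astype(np.int32); cv2.polylines(c,[u],True,col,1)
    poly([(0,0,-10),(0,0,10),(-38,0,10),(-38,0,-10)],(0,0,255))
    poly([(-20,0,-10),(-20,0,10)],(0,255,0))
    poly([(0,0,0),(0,40,0)],(255,0,0))
    cv2.imwrite(f"pics/f_{cam}.png",c)
# continue the touch
robot.servo_line([*P,0],feed=80); robot.servo_line([*P,-4],feed=30)
zz,f=lower(P,-4,step=1,dz=24,thr=2); print("shut",zz,f,st())
robot.servo_line([*P,60],feed=80); print(st())
E
```

```text
shut -28 0.5348811186465289 (29.0, array([599.9, 130. , -28.1]), array([-0.1, -0.5,  0.5]), 0.006)
(30.3, array([599.6, 129.9,  59.4]), array([-1. , -0.5,  0.7]), 0.005)
```

View pics/f_scene.png

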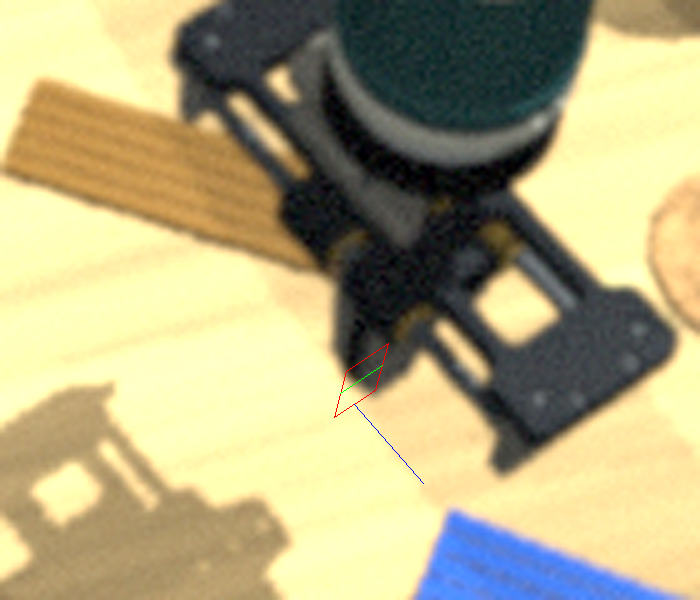

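View pics/f_top.png

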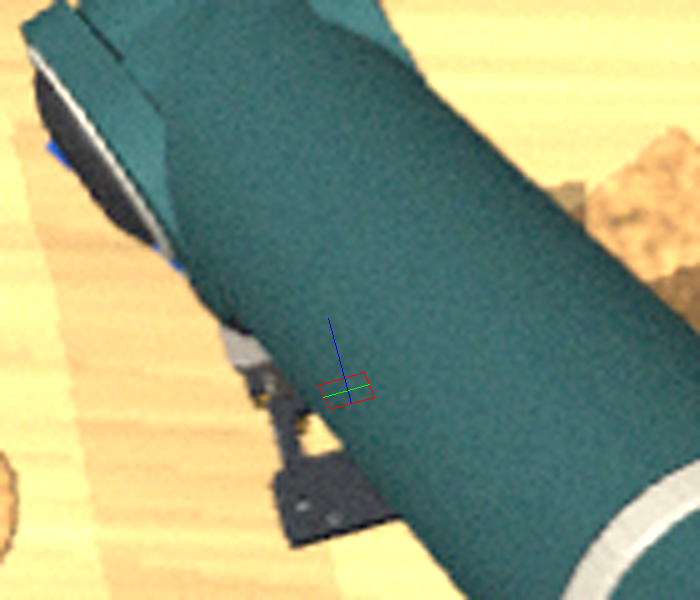

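```bash
python3 - <<'E'
from h import *
print([d for d in dir(kin) if d[0]!='_'],[d for d in dir(robot) if d[0]!='_'],[d for d in dir(viewer) if d[0]!='_'])
for tag,t in(("2",[427.9,-157.6,96.7]),("1",[232.8,-606.3,180.9])):
  for cam in("scene","top"):
    im=cv2.imread(f"pics/{cam}_{tag}.png")
    q=proj(t,cam)[0]; print(tag,cam,q); x,y=q.astype(int); x0,y0=min(max(x-80,0),500),min(max(y-80,0),360)
    c=cv2.resize(im[y0:y0+120,x0:x0+140],None,fx=5,fy=5,interpolation=cv2.INTER_CUBIC)
    c=np.clip(c.astype(float)*1.7,0,255).astype(np.uint8)
    R=Ro.from_rotvec(rot(5.77238898) if tag=="2" else robot.observe()["tcp_rot"]*0+np.array([2.02147294,0.37647086,-2.0223415])).as_matrix()
    def poly(pts,col):
        u=((proj(np.array([t+R@np.array(q) for q in pts]),cam)-[x0,y0])*5).astype(np.int32); cv2.polylines(c,[u],True,col,1)
    for s in(-46,46,64,-64): poly([(0,s,-10),(0,s,10),(-38,s,10),(-38,s,-10)],(0,0,255))
    poly([(0,0,0),(0,40,0)],(255,0,0))
    cv2.imwrite(f"pics/g{tag}_{cam}.png",c)
E
```

```text
['ik'] ['IKError', 'goto_joints', 'hold', 'job_done', 'movep', 'observe', 'servo_line'] ['camera_info', 'pinpoint', 'read_camera', 'silhouettes']
2 scene [231.08819861 257.71337728]
2 top [390.87507272 232.94172198]
1 scene [-30.43026388 212.65511114]
1 top [633.80400364 336.38603303]
```

View pics/g2_scene.png

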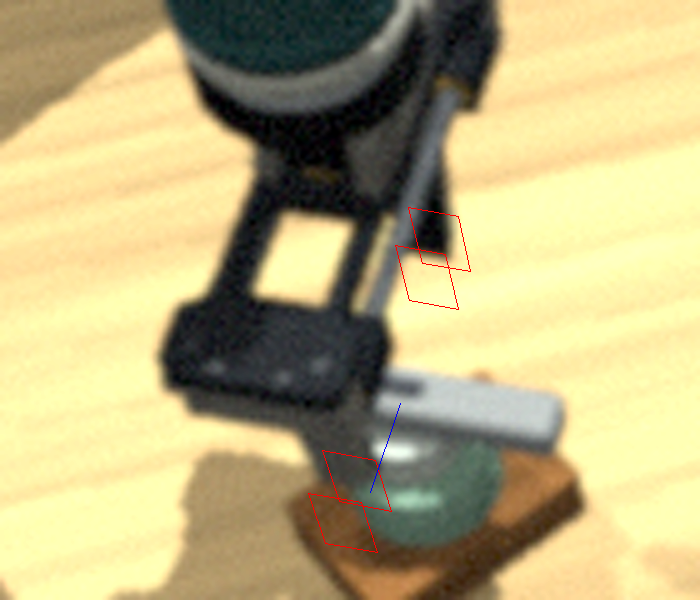

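View pics/g2_top.png

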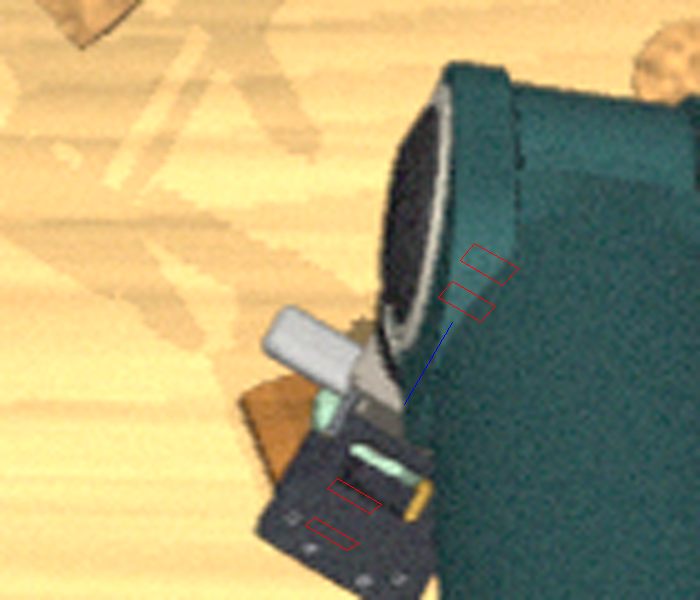

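View pics/g1_top.png

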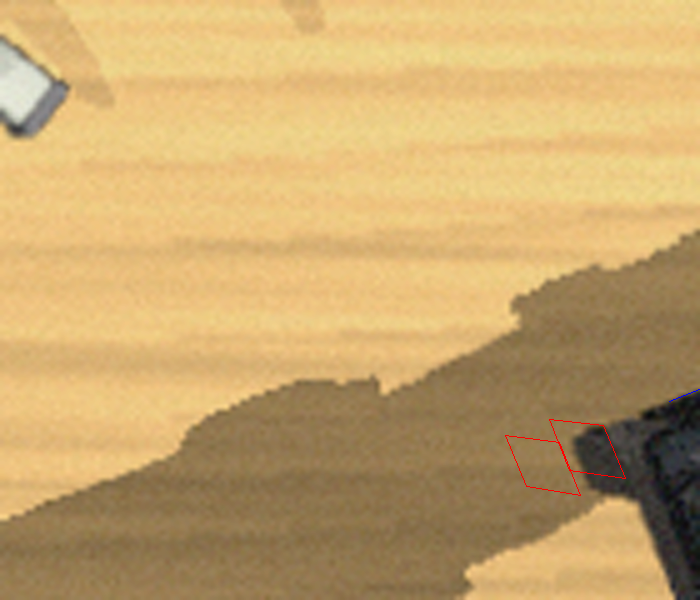

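The overlays agree that the tips sit about 30 mm above the reported TCP along the tool axis. I'll finish the touch test.

```bash
python3 - <<'E'
from h import *
P=[600,130]
robot.servo_line([*P,-20],feed=150); robot.servo_line([*P,-27],feed=30)
zz,f=lower(P,-27,step=1,dz=18,thr=2); print("shut",zz,f,st())
snap("t1")
if f>2:
    robot.servo_line([*P,zz+4],feed=60)
print(st())
E
python3 - <<'E'
import cv2
im=cv2.imread("pics/scene_t1.png"); cv2.imwrite("pics/t1c.png",cv2.resize(im[180:340,290:490],None,fx=4,fy=4,interpolation=cv2.INTER_CUBIC))
E
```

```text
shut -33 4.748232559696657 (33.3, array([600.2, 130.1, -32.4]), array([-2. ,  0.1,  5.3]), 0.005)
(33.7, array([600.2, 130.1, -28.8]), array([0.7, 0.4, 0.1]), 0.007)
```

View pics/t1c.png

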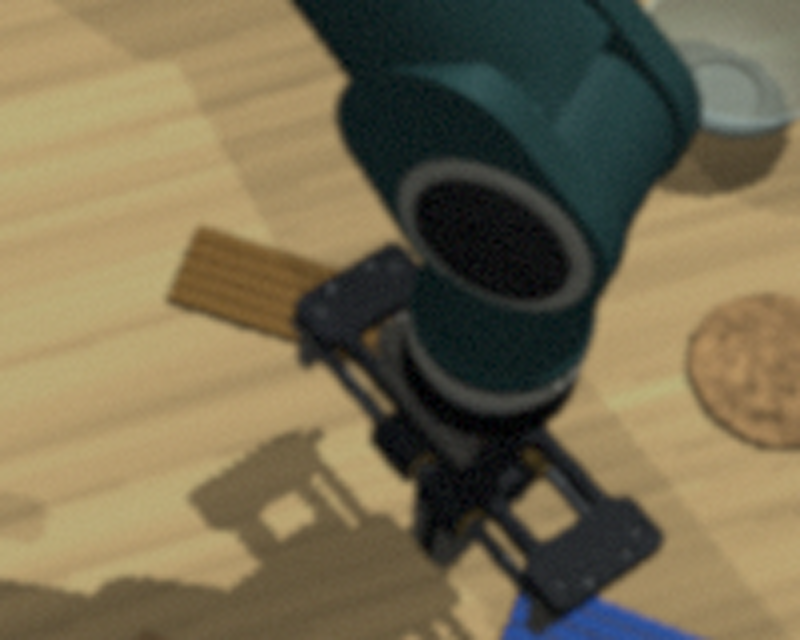

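```bash
python3 - <<'E'
from h import *
for tag,t,a,op in(("2",[427.9,-157.6,96.7],5.77238898,(46,64)),("t0",[600.1,130,60.2],.3,(0,18)),("t1",[600.2,130.1,-32.4],.3,(0,18))):
  for cam in("scene",):
    t=np.array(t,float)+[0,0,32]
    im=cv2.imread(f"pics/{cam}_{tag}.png")
    x,y=proj(t,cam)[0].astype(int); x0,y0=x-70,y-80
    c=cv2.resize(im[y0:y0+110,x0:x0+130],None,fx=6,fy=5.4 if 0 else 6,interpolation=cv2.INTER_CUBIC)[:600]
    c=np.clip(c.astype(float)*1.9,0,255).astype(np.uint8); R=Ro.from_rotvec(rot(a)).as_matrix()
    def poly(pts,col):
        u=((proj(np.array([t+R@np.array(q) for q in pts]),cam)+.5-[x0,y0])*6).astype(np.int32); cv2.polylines(c,[u],True,col,1)
    for s in(-1,1):
        for o in op: poly([(0,s*o,-10),(0,s*o,10),(-38,s*o,10),(-38,s*o,-10)],(0,0,255))
    for X in(-88,): poly([(X,-94,-37),(X,94,-37),(X,94,37),(X,-94,37)],(255,0,0))
    cv2.imwrite(f"pics/k{tag}_{cam}.png",c)
E
```

```text
(no output)
```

View pics/k2_scene.png

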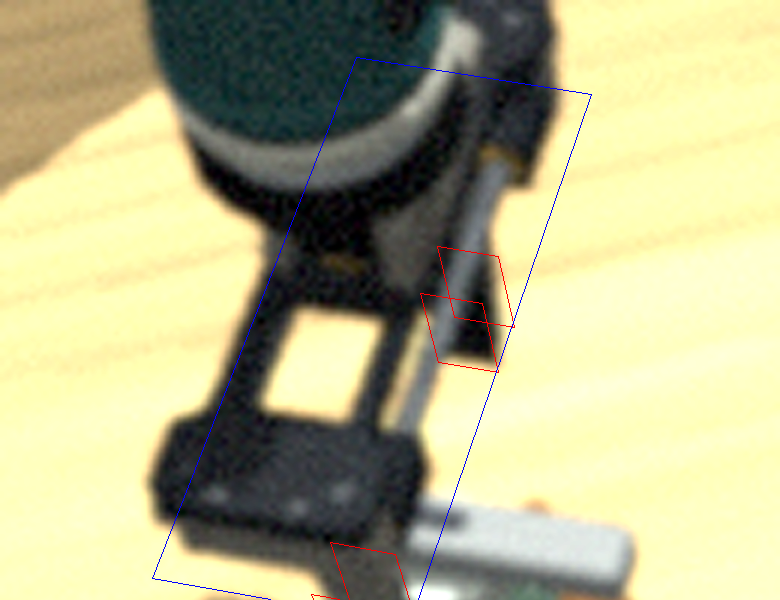

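View pics/kt0_scene.png

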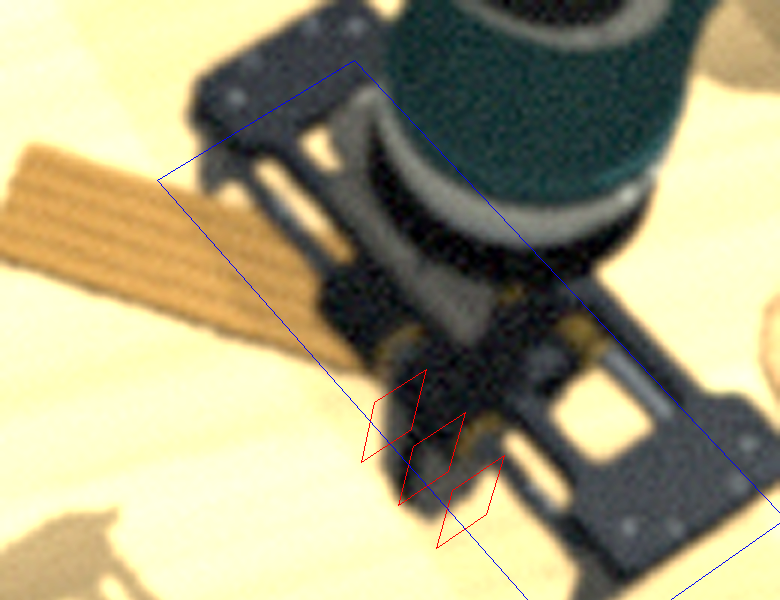

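The touch fixes the tip offset at 32 mm: the table is met at a reported TCP z of −32. The lateral overlay fits within a few mm. I'll now command tip height − 32 mm and pick up the case again.

```bash
cat >> h.py <<'E'
OFF=32.0
def line(xy,tip,feed=200): robot.servo_line([*xy,tip-OFF],feed=feed)
def lowtip(xy,tip,**k):
    z,f=lower(xy,tip-OFF,**k); return z+OFF,f
E
python3 - <<'E'
from h import *
for n,xy,t in(("pile",[430,-157],8),("board",[456,125],8),("sc",[590,-302],8),("lc",[563.5,333.8],8),("mat",[676,-14.8],8)):
    print(n,[round(a,1) for a in np.arange(0,6.2,.4) if kin.ik([*xy,t-OFF],rot(a)) is not None])
p=[427.8,-157.5]; a=5.77238898-2*np.pi
x=robot.observe()["tcp_pos"]; robot.servo_line([x[0],x[1],80],feed=200)
b=pick_angle(p,64,1.06+np.pi/2); print(b); a=b[1]
grip(1.0)
robot.servo_line([x[0],x[1],160],feed=250)
robot.movep([*p,160],rot(a)); line(p,130,150); line(p,96,50); robot.hold(.2); print(st())
im=snap("5"); c=im["scene"][180:330,140:340,::-1]; cv2.imwrite("pics/c5.png",cv2.resize(c,None,fx=4,fy=4,interpolation=cv2.INTER_CUBIC))
E
```

```text
pile [np.float64(0.0), np.float64(0.4), np.float64(0.8), np.float64(1.2), np.float64(1.6), np.float64(2.0), np.float64(2.4), np.float64(2.8), np.float64(3.2), np.float64(3.6), np.float64(4.0), np.float64(4.4), np.float64(4.8), np.float64(5.2), np.float64(5.6), np.float64(6.0)]
board [np.float64(0.0), np.float64(0.4), np.float64(0.8), np.float64(1.2), np.float64(1.6), np.float64(2.0), np.float64(2.4), np.float64(2.8), np.float64(3.2), np.float64(3.6), np.float64(4.0), np.float64(4.4), np.float64(4.8), np.float64(5.2), np.float64(5.6), np.float64(6.0)]
sc [np.float64(0.0), np.float64(0.4), np.float64(0.8), np.float64(1.2), np.float64(1.6), np.float64(2.0), np.float64(2.4), np.float64(2.8), np.float64(3.2), np.float64(3.6), np.float64(4.0), np.float64(4.4), np.float64(4.8), np.float64(5.2), np.float64(5.6), np.float64(6.0)]
lc [np.float64(0.0), np.float64(0.4), np.float64(0.8), np.float64(1.2), np.float64(1.6), np.float64(2.0), np.float64(2.4), np.float64(2.8), np.float64(3.2), np.float64(3.6), np.float64(4.0), np.float64(4.4), np.float64(4.8), np.float64(5.2), np.float64(5.6), np.float64(6.0)]
mat [np.float64(0.0), np.float64(0.4), np.float64(0.8), np.float64(1.2), np.float64(1.6), np.float64(2.0), np.float64(2.4), np.float64(2.8), np.float64(3.2), np.float64(3.6), np.float64(4.0), np.float64(4.4), np.float64(4.8), np.float64(5.2), np.float64(5.6), np.float64(6.0)]
(np.float64(0.587384729981413), 5.77238898038469, array([ 0.71,  0.37, -0.5 ,  2.13,  0.28,  0.69, -0.49]))
(39.1, array([ 428. , -157.6,   64.3]), array([-0.3,  0.1,  0.4]), 1.005)
```

View pics/c5.png

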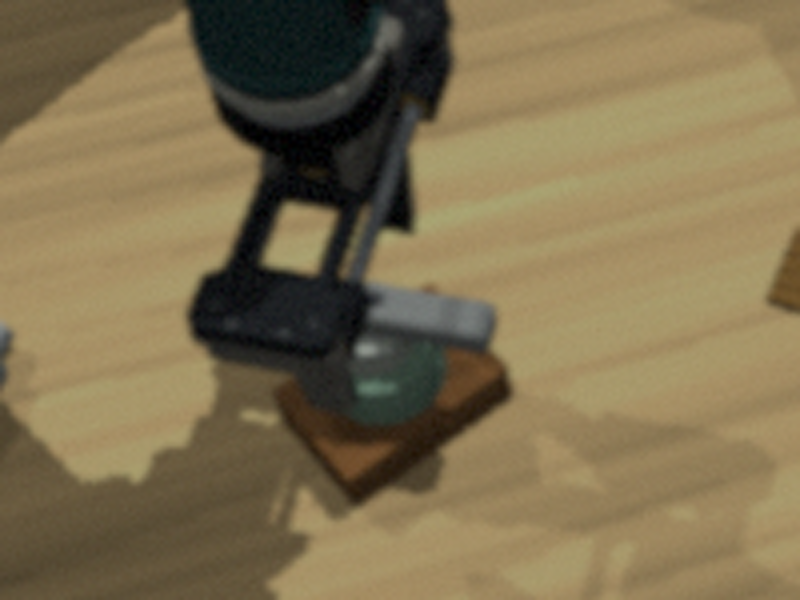

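```bash
python3 - <<'E'
from h import *
p=[427.8,-157.5]; a=5.77238898
grip(0.38); grip(0.0,15); print(st())
w=robot.observe()["grip_width"]
if w>.15:
    line(p,110,50); line(p,150,150); print(st())
    im=snap("6"); c=im["scene"][150:330,130:350,::-1]; cv2.imwrite("pics/c6.png",cv2.resize(c,None,fx=3,fy=3,interpolation=cv2.INTER_CUBIC))
E
```

```text
(40.5, array([ 427.9, -157.5,   64. ]), array([-0.3,  0.9, -0.1]), 0.238)
(41.3, array([ 427.7, -157.8,  117.9]), array([ 0.2,  1. , -0.3]), 0.237)
```

View pics/c6.png

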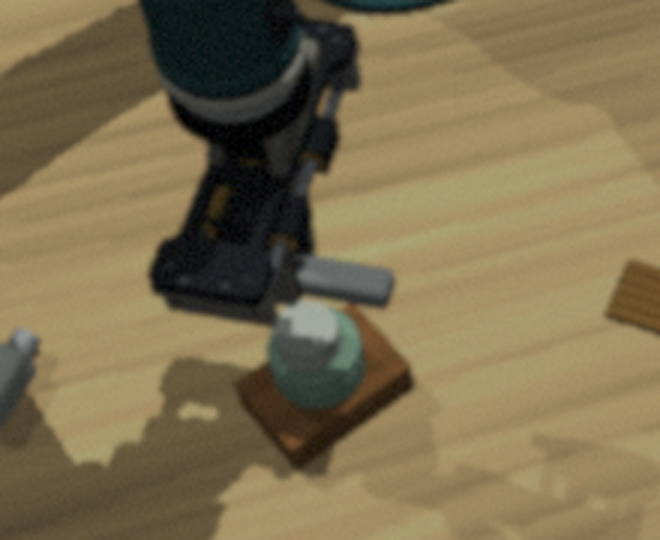

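The case is held at width 0.238 (22 mm) and lifted clear, with the pot left on the jar at (310,335) in the crop. Now I'll place it on the board.

```bash
python3 - <<'E'
from h import *
p=[427.8,-157.5]; bd=[456.1,125.2]; a=0.90+1.5*np.pi
q=kin.ik([*bd,118],rot(a)); print(np.round(q,2))
robot.movep([*bd,60],rot(a)); line(bd,30,150); line(bd,12,60); print(st())
z,f=lowtip(bd,12,step=.7,dz=5,thr=2); print(z,f,st())
grip(0.5); robot.hold(.2); print(st())
line(bd,60,100); line(bd,120,250)
# clear away towards bowl-free area to look at pile
robot.movep([500,330,140],rot(a)); 
im=snap("7"); print(st())
for n,z in(("thermometer_case",5),("ointment_pot",70)):
    ms={}
    for cam in("top","scene"):
        for c,m in masks(n,cam)[:2]:
            ys,xs=np.nonzero(m); print(n,cam,round(c,2),m.sum(),xs.mean().round(),ys.mean().round()); ms.setdefault(cam,m)
    for sub in (["top"],["scene"],["top","scene"]):
        s={k:v for k,v in ms.items() if k in sub}
        if len(s)==len(sub): p_,f=fit(n,s,z); print("  ",sub,p_.round(2),round(f,3))
E
```

```text
[ 0.21  0.34 -0.64  2.05  0.27  0.84 -1.26]
(43.6, array([455.8, 125.2, -20.2]), array([-0.3, -0.8, -0.4]), 0.239)
8.500000000000004 6.662439397662787 (45.3, array([456.2, 125.2, -23. ]), array([-1.9,  0. ,  5.9]), 0.24)
(46.0, array([456.1, 125.2, -23.5]), array([ 0. ,  0.1, -0.4]), 0.498)
(48.0, array([500.2, 327.1, 138.9]), array([-0.3,  0.1,  0.5]), 0.501)
thermometer_case top 0.88 586 257.0 221.0
thermometer_case top 0.38 283 383.0 239.0
thermometer_case scene 0.79 707 371.0 253.0
thermometer_case scene 0.5 3214 342.0 373.0
   ['top'] [455.7  126.46   0.9 ] 0.106
   ['scene'] [454.75 123.7    0.88] 0.186
   ['top', 'scene'] [454.86 124.74   0.91] 0.154
ointment_pot top 0.64 311 389.0 233.0
ointment_pot top 0.56 1097 259.0 223.0
ointment_pot scene 0.67 427 232.0 262.0
   ['top'] [ 4.2910e+02 -1.5559e+02  8.0000e-02] 0.143
   ['scene'] [ 4.2715e+02 -1.5896e+02  1.5000e-01] 0.066
   ['top', 'scene'] [ 4.2809e+02 -1.5782e+02  1.6000e-01] 0.134
```

View pics/top_7.png

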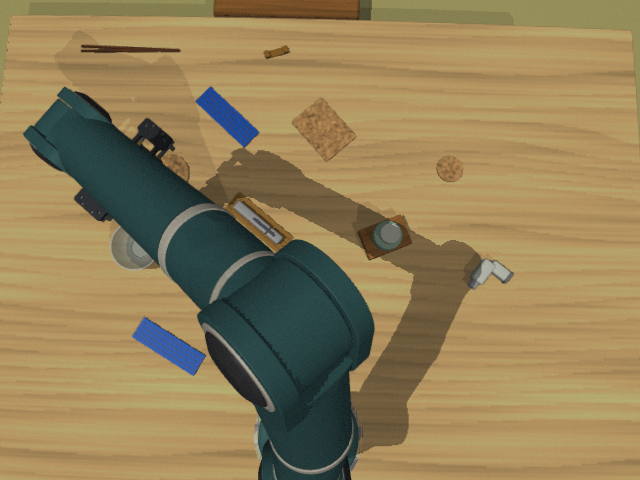

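View pics/scene_7.png

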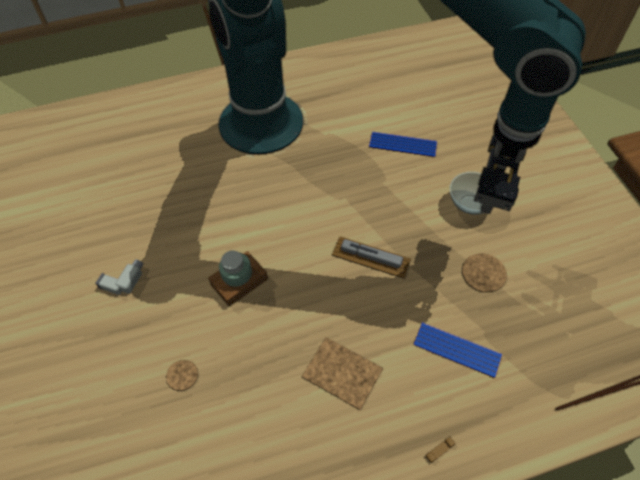

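The case lies centred on the board at scene (372,254), and the fit puts it within about 2 mm. Pot next.

```bash
python3 - <<'E'
from h import *
p=[428.1,-157.5]; sc=[590.4,-302.4]
cands=[]
j=robot.observe()["joints"]
for a in np.arange(0,2*np.pi,.3):
    q1=kin.ik([*p,74-OFF],rot(a)); q2=kin.ik([*sc,10-OFF],rot(a))
    if q1 is not None and q2 is not None:
        cands.append((np.abs(np.array(q1)-j).max()+np.abs(np.array(q2)-np.array(q1)).max()+ .2*max(abs(q1[6]),abs(q2[6])),a))
a=min(cands)[1]; print(min(cands))
grip(1.0)
robot.movep([*p,100],rot(a)); line(p,105,200); line(p,75,50); robot.hold(.15); print(st())
grip(0.6); grip(0.0,15); print(st()); w=robot.observe()["grip_width"]
assert w>.3
line(p,90,50); line(p,130,200); 
robot.movep([*sc,50],rot(a)); line(sc,30,150); line(sc,13,60); print(st())
z,f=lowtip(sc,13,step=.7,dz=5,thr=2); print(z,f,st())
grip(0.7); robot.hold(.2); print(st())
line(sc,50,100); line(sc,120,250); print(st())
E
```

```text
(np.float64(1.5280748568849545), np.float64(5.3999999999999995))
(52.0, array([ 428.3, -157.6,   43.3]), array([-0.5, -0.4, -0.1]), 1.002)
(53.0, array([ 428.1, -157.5,   43. ]), array([ 0. , -0.2, -0.6]), 0.452)
(55.7, array([ 590.1, -302.3,  -19.4]), array([-0.2, -0.5, -0.3]), 0.455)
9.500000000000004 5.00534908792337 (57.4, array([ 590.4, -302.4,  -21.9]), array([-2.4,  1.1,  4.5]), 0.45)
(58.1, array([ 590.4, -302.4,  -22.5]), array([ 0.1,  0.5, -0.2]), 0.696)
(59.1, array([ 590.5, -302.6,   88.5]), array([ 0.6, -0.4, -0.4]), 0.702)
```

```bash
python3 - <<'E'
from h import *
grip(1.0)
robot.movep([520,250,110],rot(5.4)); im=snap("8"); print(st())
for n,z in(("ointment_pot",5),("celadon_jar",32),("pill_box",0)):
    ms={}
    for cam in("top","scene"):
        for c,m in masks(n,cam)[:2]:
            ys,xs=np.nonzero(m); print(n,cam,round(c,2),m.sum(),xs.mean().round(),ys.mean().round()); ms.setdefault(cam,m)
    for sub in (["top"],["scene"],["top","scene"]):
        s={k:v for k,v in ms.items() if k in sub}
        if len(s)==len(sub): p_,f=fit(n,s,z); print("  ",sub,p_.round(2),round(f,3))
E
```

```text
(61.8, array([520.7, 248.8, 109.9]), array([-0.3,  0.8, -0.2]), 0.999)
ointment_pot top 0.74 303 451.0 167.0
ointment_pot scene 0.7 503 180.0 371.0
   ['top'] [ 5.9240e+02 -3.0107e+02  1.0000e-02] 0.1
   ['scene'] [ 5.8825e+02 -3.0295e+02  3.0000e-02] 0.043
   ['top', 'scene'] [ 5.8998e+02 -3.0193e+02 -1.0000e-02] 0.12
celadon_jar top 0.82 720 387.0 235.0
celadon_jar scene 0.59 894 235.0 269.0
   ['top'] [ 4.2849e+02 -1.5324e+02  1.0000e-01] 0.078
   ['scene'] [ 4.2521e+02 -1.5667e+02  2.5000e-01] 0.096
   ['top', 'scene'] [ 4.2864e+02 -1.5543e+02  4.0000e-02] 0.108
pill_box top 0.66 735 384.0 235.0
pill_box scene 0.65 1017 238.0 283.0
   ['top'] [ 429.83 -153.07    1.97] 0.54
   ['scene'] [ 427.31 -156.83    1.97] 0.467
   ['top', 'scene'] [ 430.25 -153.99    1.96] 0.508
```

View pics/scene_8.png

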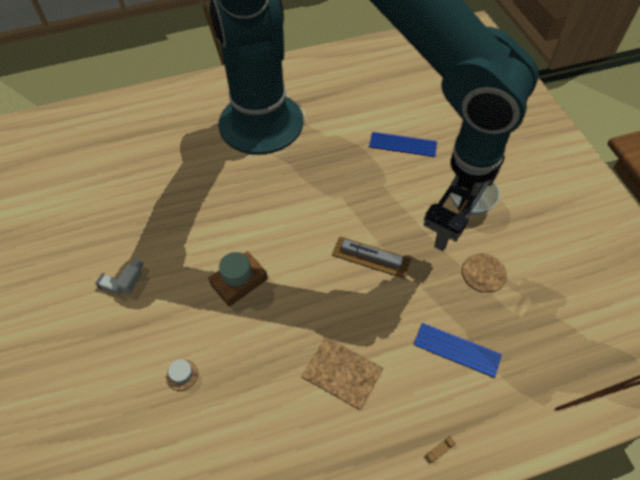

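The pot is centred on the small coaster at scene (180,372). The jar's lid is clear at (236,267). Jar next.

```bash
python3 - <<'E'
from h import *
p=[428,-155.4]; lc=[563.4,333.8]
cands=[]; j=robot.observe()["joints"]
for a in np.arange(0,2*np.pi,.3):
    q1=kin.ik([*p,38-OFF],rot(a)); q2=kin.ik([*lc,10-OFF],rot(a))
    if q1 is not None and q2 is not None:
        cands.append((np.abs(np.array(q1)-j).max()+np.abs(np.array(q2)-np.array(q1)).max()+ .2*max(abs(q1[6]),abs(q2[6])),a))
a=min(cands)[1]; print(min(cands))
robot.movep([*p,90],rot(a)); line(p,85,200); line(p,38.5,60); robot.hold(.15); print(st())
grip(0.8); grip(0.0,25); print(st()); w=robot.observe()["grip_width"]
assert w>.5
line(p,55,60); line(p,120,200); print(st())
robot.movep([*lc,70],rot(a)); line(lc,30,150); line(lc,15,60); print(st())
z,f=lowtip(lc,15,step=.7,dz=6,thr=2.5); print(z,f,st())
grip(0.88); robot.hold(.2); print(st())
line(lc,60,100); line(lc,130,250)
grip(1.0)
robot.movep([620,160,110],rot(a)); im=snap("9"); print(st())
for n,z in(("celadon_jar",5),("pill_box",0)):
    ms={}
    for cam in("top","scene"):
        for c,m in masks(n,cam)[:2]:
            ys,xs=np.nonzero(m); print(n,cam,round(c,2),m.sum(),xs.mean().round(),ys.mean().round()); ms.setdefault(cam,m)
    for sub in (["top"],["scene"],["top","scene"]):
        s={k:v for k,v in ms.items() if k in sub}
        if len(s)==len(sub): p_,f=fit(n,s,z); print("  ",sub,p_.round(2),round(f,3))
E
```

```text
(np.float64(2.068506971773168), np.float64(4.2))
(65.0, array([ 428.3, -155.5,    6.9]), array([-0.1, -0.6,  0.3]), 1.003)
(65.8, array([ 428. , -155.4,    6.5]), array([-0.,  0., -1.]), 0.669)
(66.7, array([ 427.6, -155.6,   87.7]), array([ 0.2,  0.5, -1.5]), 0.673)
(69.6, array([563.1, 333.7, -17.3]), array([-0.2, -0. , -1.7]), 0.671)
10.800000000000004 6.967500466954865 (71.6, array([563.5, 333.8, -20.5]), array([-1.3, -1.7,  5. ]), 0.669)
(72.2, array([563.4, 333.8, -21.3]), array([ 0. , -0.5,  0. ]), 0.879)
(74.5, array([619. , 163.6, 109.9]), array([-0.4,  0.8, -0.7]), 1.005)
celadon_jar top 0.98 721 165.0 170.0
celadon_jar top 0.7 2061 323.0 129.0
   ['top'] [5.6603e+02 3.3636e+02 1.1000e-01] 0.073
pill_box top 0.94 1499 384.0 236.0
pill_box scene 0.86 1831 238.0 278.0
   ['top'] [ 430.24 -152.03    1.96] 0.046
   ['scene'] [ 428.39 -155.65    1.96] 0.044
   ['top', 'scene'] [ 429.78 -153.93    1.96] 0.068
```

View pics/top_9.png

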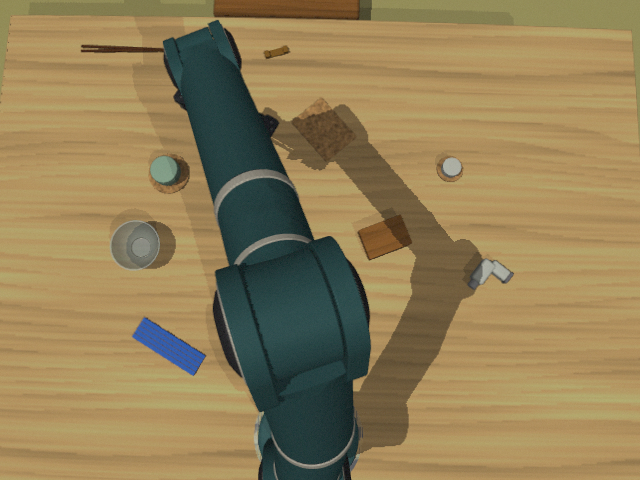

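View pics/scene_9.png

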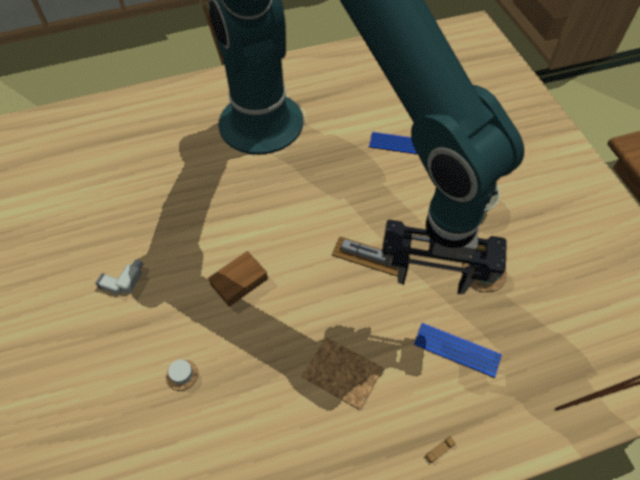

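The jar is centred on the large coaster at top (165,170), and the box stands alone at top (384,237). Box next.

```bash
python3 - <<'E'
from h import *
p=[429.4,-154.0]; mt=[676.0,-14.8]; yb=1.96; ym=0.74
j=robot.observe()["joints"]; C=[]
for k in range(-2,3):
  for d in(-1.22,-1.22+np.pi):
    a=yb+np.pi/2+k*np.pi
    q1=kin.ik([*p,8-OFF],rot(a)); q2=kin.ik([*mt,13-OFF],rot(a+d))
    if q1 is not None and q2 is not None: C.append((np.abs(np.array(q1)-j).max()+np.abs(np.array(q2)-np.array(q1)).max()+.2*max(abs(q1[6]),abs(q2[6])),a,a+d))
_,a,b=min(C); print(min(C))
robot.movep([*p,60],rot(a)); line(p,50,200); line(p,8,60); robot.hold(.15); print(st())
grip(0.85); grip(0.0,30); print(st()); w=robot.observe()["grip_width"]
assert w>.6
line(p,20,60); line(p,80,200); print(st())
robot.movep([*mt,50],rot(b)); line(mt,35,150); line(mt,17,60); print(st())
z,f=lowtip(mt,17,step=.7,dz=6,thr=2.5); print(z,f,st())
grip(0.92); robot.hold(.2); print(st())
line(mt,60,100); line(mt,150,250); grip(1.0)
robot.movep([480,-60,180],rot(b)); im=snap("10"); print(st())
for n in("pill_box","celadon_jar","ointment_pot","thermometer_case"):
    ms={}
    for cam in("top","scene"):
        for c,m in masks(n,cam)[:1]:
            ys,xs=np.nonzero(m); print(n,cam,round(c,2),m.sum(),xs.mean().round(),ys.mean().round()); ms.setdefault(cam,m)
    for sub in (["top"],["scene"],["top","scene"]):
        s={k:v for k,v in ms.items() if k in sub}
        if len(s)==len(sub): p_,f=fit(n,s,5); print("  ",sub,p_.round(2),round(f,3))
for n in("glass_bowl","inhaler"):
    for cam in("top","scene"):
        for q in viewer.pinpoint(n,cam)[:1]: print(n,cam,round(q["confidence"],2),(CI[cam]["R"].T@(np.array(q["at"])-CI[cam]["t"])).round(1))
E
```

```text
(np.float64(2.363110876879668), 9.813981633974482, 11.735574287564274)
(77.5, array([ 429.7, -154.1,  -23.7]), array([ 0.2, -0. ,  0.3]), 1.002)
(78.2, array([ 429.3, -154. ,  -24. ]), array([ 0.4, -0.2,  0.7]), 0.736)
(79.0, array([ 429.4, -154. ,   47.9]), array([-0.1,  0.6, -1.2]), 0.734)
(81.1, array([675.7, -14.8, -15.4]), array([-0.4, -1. , -1.7]), 0.737)
12.800000000000004 3.029326188379106 (83.1, array([676.2, -14.7, -18.9]), array([-0. ,  0.7,  1.9]), 0.738)
(83.8, array([676. , -14.8, -19.2]), array([ 0.1, -0.9,  0.1]), 0.922)
(86.2, array([481.4, -59.5, 179.8]), array([-0.4, -0.5,  0.3]), 1.0)
pill_box top 0.7 660 312.0 118.0
pill_box scene 0.7 2263 343.0 369.0
   ['top'] [ 6.9239e+02  1.2840e+01 -2.0000e-02] 0.547
   ['scene'] [676.2  -14.42   0.75] 0.04
   ['top', 'scene'] [676.51 -13.13   0.76] 0.322
celadon_jar top 0.98 706 165.0 170.0
celadon_jar scene 0.83 858 487.0 267.0
   ['top'] [5.6550e+02 3.3626e+02 1.2000e-01] 0.084
   ['scene'] [5.6218e+02 3.3591e+02 1.2000e-01] 0.113
   ['top', 'scene'] [5.6410e+02 3.3502e+02 8.0000e-02] 0.104
ointment_pot top 0.66 319 451.0 167.0
ointment_pot scene 0.75 457 180.0 371.0
   ['top'] [ 5.9162e+02 -3.0119e+02  8.0000e-02] 0.067
   ['scene'] [ 5.8713e+02 -3.0242e+02  6.0000e-02] 0.098
   ['top', 'scene'] [ 5.9017e+02 -3.0117e+02  6.0000e-02] 0.12
thermometer_case top 0.79 562 258.0 222.0
thermometer_case scene 0.69 820 372.0 253.0
   ['top'] [454.66 126.34   0.91] 0.124
   ['scene'] [455.28 124.74   0.9 ] 0.07
   ['top', 'scene'] [454.61 124.97   0.9 ] 0.109
glass_bowl top 0.68 [395.2 386.9   3.2]
glass_bowl scene 0.95 [395.7 381.8   0.9]
inhaler top 0.88 [ 374.2 -378.7   -0.5]
inhaler scene 0.96 [ 371.  -382.1    1.9]
```

View pics/scene_10.png

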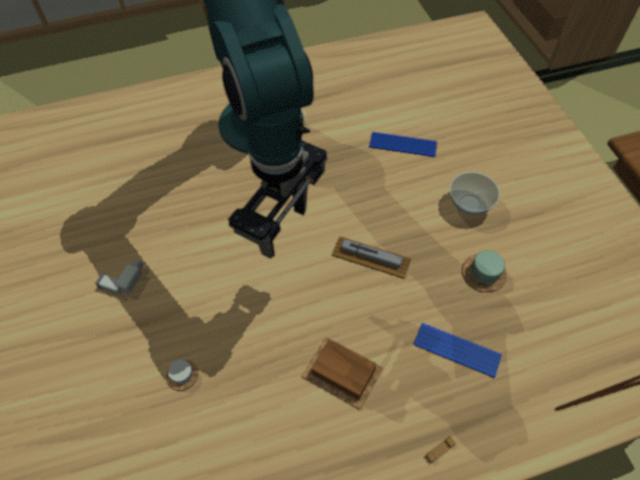

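View pics/top_10.png

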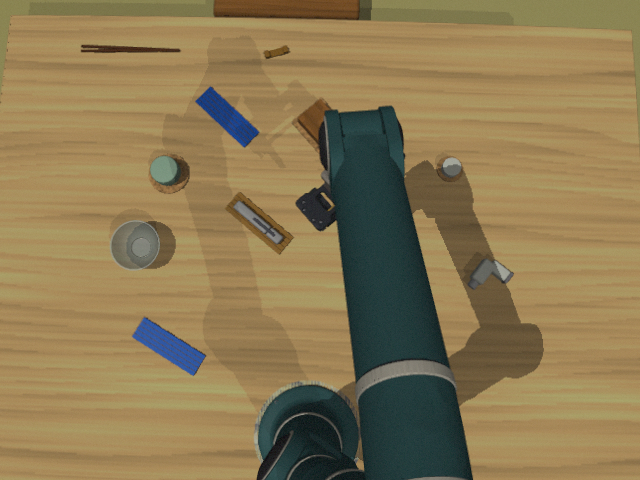

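The pictures show the box squared on the mat at scene (343,370), the case on the board at (372,254), the jar on its coaster at (487,267) and the pot on its coaster at (180,371). The bowl and inhaler look unmoved, and the gripper is clear. I'm handing the job in.

```bash
python3 - <<'E'
from h import *
robot.job_done(); print(st())
E
```

```text
the job is handed in; nothing more can be done
the job is handed in; nothing more can be done
```

I took the pile apart from the top down and set each thing on its own place: case on the brown board, pot on the small coaster, jar on the large coaster, box on the mat. I handed the job in after the last look at about 86 s of the 120 s; no verdict is reported.

**First grasp missed:** The first try at the case closed above it without touching anything. The camera overlay showed the fingertips higher than the reported TCP, and touching bare table put the offset at 32 mm. I corrected every later height by that amount, and all four grasps then held.

**Last checks:**

| Thing | Offset from its place (two-camera fit) | Alignment |
|---|---|---|
| Thermometer case | about 2 mm | under 0.02 rad |
| Ointment pot | about 1 mm | round |
| Celadon jar | about 1–2 mm | round |
| Pill box | about 1 mm (scene camera only) | about 0.01 rad |

- **Upright and released:** each thing looked upright and let go in the final pictures.
- **Bowl and inhaler:** they look unmoved by eye. I measured their positions only at the end, so there is no start figure to compare.

**Disagreements:** The arm hid part of the pill box from the top camera at the end, so that camera's fit of it is unusable. Elsewhere the two cameras differ by about 2–5 mm.

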